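Shut and latch the junction-box hatch with its wing knob

ROBOT

A 6-joint arm with a two-finger parallel gripper is mounted at the origin on the work surface; the furniture and walls round the work are solid. World frame = base frame: x ahead of the robot, y to its left, z up, the work surface at z = 0. Lengths are in m, angles in rad, forces in N, time in s.
With the tool pointing down it reaches from about 0.375 to 0.9 m from the base axis. Payload 3.1 kg.
Tool frame: the origin (TCP) lies at the very end of the fingers, on their centre line; the grasp point (between the pads) lies 19 mm behind it (grip_depth is the distance from the TCP to the grasp point, in m); z points along the fingers, y is the line along which they close (so a half turn about z gives the same grasp; the last joint's range is limited). The gripper opens to 85 mm and grips with 20 to 120 N. Pads are 22 mm wide; open, the fingers measure 114 mm over their backs; the gripper's body (76 mm by 85 mm) begins 54 mm behind the grasp point. The pads swing forward as they close: fully open they stand 13 mm farther back than shut.
Start: joints at [-0.178, 0.527, 1.433, -0, 1.181, -0.178], TCP at [0.625, 0, 0.202] pointing down, gripper open.
Joint ranges: [-3.08, 3.08], [-0.75, 2.2], [0.22, 2.44], [-1.43, 4.57], [0, 2.65], [-2.85, 2.85]. Speed limits (rad/s): [2.79, 2.79, 3.14, 3.14, 3.14, 3.14].

INTERFACE

Orientations are given as a unit quaternion [x, y, z, w].
In Python, from station import * gives the robot as it stands.
- The arm moves only by the tool apply_moves, never from a script. Its argument "plan" is a list of rows, each a list of 7 numbers: the shift along the tool's x, y, z in m, then the turn, a rotation vector about the tool's x, y, z in rad, then the gripper command: -1 is fully open, 1 is shut, values between are in proportion. In form: [[dx, dy, dz, wx, wy, wz, jaw], ...]. A call has 1 to 8 rows; each row shifts and turns the commanded pose from where the row before left it, along the tool's axes as they then stand; what a row does not reach is not made up. A row lasts 1/8 s, in which the tool goes at most 62.5 mm and 10.7 degrees, less where a joint would pass 70% of its speed; a pose out of reach is approached as far as the arm can. A call is refused whole if a number of a shift passes 0.0625 or a number of a turn 0.188, either way. A call with a gripper value outside its range is refused whole. The fingers move at their own pace and stop on an object; "force" is the grip in N (left out, the last holds). Time passes only in rows, so rows that do not move let the fingers close. It gives the time, the measured TCP pose, the force, the opening and the grip force at its end, in the units of the state.
- sense(): the state, without advancing time (a new reading comes with each control period).
- snapshot(name): name is "scene" or "side" or "wrist"; returns the picture (420x560x3 uint8, red, green, blue); there is no depth.
- calibration(name): a dict with "camera_matrix" (3x3 intrinsics, pixels), "k1" (the pictures are not rectified: a ray, as slopes to the right and down, at radius r is drawn at 1 + k1 r^2 times it, then the intrinsics apply), "R" (3x3) and "t" (3): a world point X has camera coordinates R X + t; the wrist camera has in their place "mount" (4x4, takes a point from camera to tool coordinates, whose origin is the TCP and whose axes are the flange's). Camera axes: x right, y down, z forward; pixel columns grow to the right and rows downward; lengths in m; the calibration is good to about 2 mm. A picture is of the moment at which its call begins: read the wrist's pose just before it. calibration takes no time and is no camera call.
- sign_off(): hands the job in; it is judged then, once.
The state is a dict: "t": time; "q": joint angles; "qd": joint speeds; "tau": joint torques, N m; "tcp_pos": TCP position; "tool_rot": TCP orientation; "force": force on the tool from outside, world axes, zero at the start; "ft_torque": the same for the moment, N m; "finger_gap": opening from 0.0 (shut) to 1.0 (fully open); "gripper_force": force on a finger pad.
Only numpy, scipy, OpenCV 4.12 (cv2) and the standard library are available. Lean on these libraries where they do the work, as an engineer would, in place of code of your own. Each camera call takes 0.05 s, during which the arm holds its last target. There are 200 camera calls.

TASK

Close the open hatch of the grey junction box on the table and latch it: press it down against its spring pins and turn the black wing knob clockwise (seen from above) until its hidden tongue has swung fully home behind the frame edge, so that the hatch stays shut when you let go. Press and turn gently, only as hard as the springs need, never forcing the hatch or its tongue against the box, and leave the other things on the table where they are.

Things in the scene. Friction and masses are not known exactly. Their poses are not given: they have to be found in the camera images.
- housing: grey junction box fixed to the table, 170 (x) x 130 (y) x 80 mm high; origin at the centre of its underside. Its top is a flat frame, 80 mm up, round a hatchway from x = -60 to +62 and y = +-48 mm. The hatch hinge is at the +x end of the hatchway, the wing knob near the -x end.
- hatch_hinge (a point): middle of the hatch's hinge axis, at x = 64, y = 0, z = 78 mm in the box's frame; the axis runs along the box's y. The hatch is an aluminium plate 118 x 92 x 4 mm, 0.2 kg, with the axis in its mid-plane and its free edge 122 mm from the axis. The point turns with the hatch: its -x runs from hinge to knob.
- hatch (a joint): hatch angle, rad: 0 = plate level with the frame, positive = open. The hinge is stiff (0.25 N m), so the hatch stays where it is left. Let down, it rests at about 0.095 on two spring pins, too high for the tongue to pass. Pressing it on takes about 8 N at the knob at first, 12 to 17 N where the tongue can pass. Latched, it springs back up to where the tongue bears: -0.05 to +0.05.
- frame_edge (a point): middle of the frame's inner edge at the -x end of the hatchway (x = -60, y = 0, z = 80 mm in the box's frame). Under it sits a hidden steel strike, set to a different height in each box: the hatch angle at which the tongue gets under it lies anywhere from -0.047 to +0.047. About 1.5 mm below that the hatch meets a hard stop, where the force climbs steeply and the tongue passes freely.
- hatch_edge (a point): middle of the hatch's free edge, top face. How to press: push down at the knob until the force there climbs to about 20 N, then turn. Do not drive to a fixed depth: more than about 35 N at the knob forces the hatch on its stop.
- knob (a joint): wing knob angle, rad: starts at 0 to 0.3, grows clockwise from above, end stop 1.5. The tongue under the hatch is rigid with the knob: at 0 wings and tongue lie along the box's y (tongue to -y), at 1.57 along x (tongue to -x). Friction 0.05 N m, about 0.15 under load. Hatch too high: the tongue hits the strike and the knob blocks near 0.5; do not force it. Home is beyond 1.2.
- wing_grip (a point): grip point on the knob's axis, 29 mm above the hatch's top face, 100 mm from the hinge axis. Black wings: one bar 46 mm long, 10 mm thick (grip width), 10 to 38 mm above the hatch, on a 24 mm round boss. Site z: along the knob axis, away from the hatch; y: along the wings. Keep fingertips at least 10 mm above the hatch: at the knob it sinks up to 16 mm, the frame beside it does not.
- jar_paste_mid (a point): paste pot, white jar with a blue cap, 42 mm in diameter, 34 mm high. Stands loose near the box; leave it. Point: its centre, half-way up.
- setup_block_mid (a point): steel setting block with a short upright pin, 28 x 40 x 32 mm. Stands loose near the box; leave it. Point: its centre, half-way up.
- pliers_mid (a point): small pliers with blue handles, lying flat, 51 x 135 x 13 mm. Stands loose near the box; leave it. Point: its centre, half-way up.
Things that resemble listed ones, but are neither listed nor needed, are in the scene too. Several things have the shape of the housing; the one meant has the colours described above.

How it is judged:
By the outcome, as a careful person would: the job done as asked, in the order asked, and still so for the second after the job is handed in, with the robot touching nothing.
It also fails if it takes over 54 s, if anything falls off the work surface, if the arm or the gripper's body presses on something with over 40 N, if the wrist force passes 120 N, or if a joint passes its speed limit or range.

## Working session

There is one attempt and no reset: what is moved stays moved. The work goes in short steps, Python scripts to look and compute and a tool call to move; the robot and the scene stay as the last step left them, time stands still between calls to the robot, and variables do not carry over. Pictures are saved under pics/ and viewed, at most 10 in all, crops included, and the job is handed in when it is done.

Besides the shell and the picture viewer there is one more tool, called after "Call:" as name(argument=value, ...), one argument or row to a line, values as JSON. apply_moves: Moves the arm, as the interface text tells. Its arguments: {"type":"object","properties":{"plan":{"type":"array"},"force":{"type":"number"}},"required":["plan"]}

```bash
mkdir -p pics; python3 - <<'E'
from station import *
import cv2,numpy as np
for n in ["scene","side"]:
    im=snapshot(n); cv2.imwrite(f"pics/{n}0.png",cv2.cvtColor(im,cv2.COLOR_RGB2BGR))
    c=calibration(n);print(n,{k:np.round(v,4).tolist() for k,v in c.items()})
print(calibration("wrist"));print(sense())
E
```

```text
scene {'camera_matrix': [[398.6532, 0.0, 273.7141], [0.0, 398.6532, 212.5381], [0.0, 0.0, 1.0]], 'k1': -0.1122, 'R': [[0.7008, -0.7133, -0.0102], [-0.5202, -0.5012, -0.6915], [0.4882, 0.4899, -0.7223]], 't': [-0.3296, 0.3261, 0.6699]}
side {'camera_matrix': [[436.1712, 0.0, 278.3717], [0.0, 436.1712, 207.7155], [0.0, 0.0, 1.0]], 'k1': -0.0839, 'R': [[-0.9928, -0.1194, -0.0082], [-0.0642, 0.5894, -0.8053], [0.101, -0.799, -0.5928]], 't': [0.4563, 0.0885, 0.9007]}
{'camera_matrix': array([[325.7370119 ,   0.        , 279.46618132],
       [  0.        , 325.7370119 , 205.76231611],
       [  0.        ,   0.        ,   1.        ]]), 'k1': -0.0761144911790286, 'mount': array([[ 1.00465950e-03, -9.49151987e-01, -3.14816608e-01,
         8.08604459e-02],
       [ 9.99998935e-01,  6.20299063e-04,  1.32108768e-03,
        -3.25105196e-04],
       [-1.05863255e-03, -3.14817600e-01,  9.49151599e-01,
        -1.70944680e-01],
       [ 0.00000000e+00,  0.00000000e+00,  0.00000000e+00,
         1.00000000e+00]])}
{'t': 0.1, 'q': array([-1.78506416e-01,  5.28356491e-01,  1.43375490e+00,  2.97433021e-05,
        1.18140370e+00, -1.78504401e-01]), 'qd': array([ 0.00114231, -0.00060553, -0.00343575,  0.0012293 , -0.00036565,
        0.00110215]), 'tau': array([ 4.33945943e-04, -4.43301880e+01, -1.78587180e+01, -2.04061280e-04,
        3.88642526e-03,  1.10165692e-05]), 'tcp_pos': array([6.24314025e-01, 1.58331701e-04, 2.01347924e-01]), 'tool_rot': array([ 7.07111168e-01,  7.07101741e-01, -5.36903040e-04, -7.97411510e-04]), 'force': array([-0.63708314,  0.56706841,  0.4155606 ]), 'ft_torque': array([-0.03111955,  0.02023776,  0.02072227]), 'gripper_force': 0.0, 'finger_gap': 1.0006873376793735}
```

View pics/scene0.png

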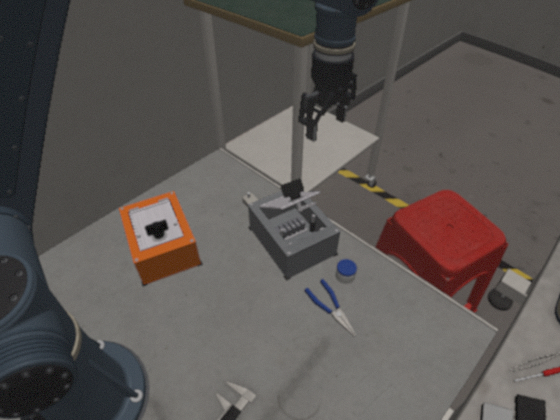

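View pics/side0.png

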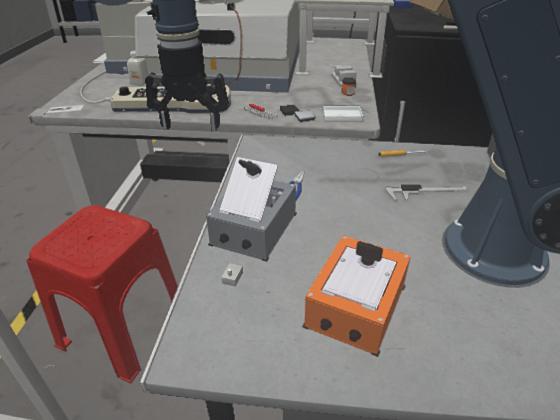

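The grey box with the open hatch is at about (293,235) in the scene view and (252,208) in the side view. The orange box at (160,237) and (358,290) has the same shape but is the wrong colour and already closed. I'll confirm this in an enlarged crop.

```bash
python3 - <<'E'
import cv2,numpy as np
a=cv2.imread("pics/scene0.png")[170:285,235:350];b=cv2.imread("pics/side0.png")[148:263,198:313]
r=lambda i:cv2.resize(i,(400,400),interpolation=cv2.INTER_CUBIC)
o=np.hstack([r(a),r(b)])
cv2.imwrite("pics/crop0.png",o)
E
```

```text
(no output)
```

View pics/crop0.png

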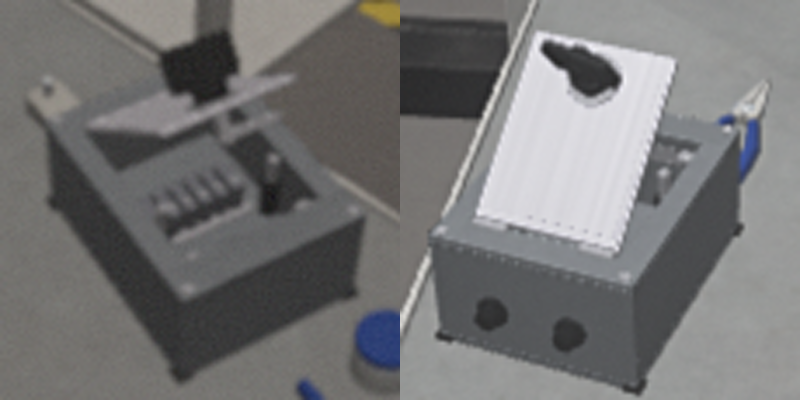

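The crop confirms it: a grey box with a white plate, its hatch open and a black wing knob at crop (585,65). The hinge is at the near end in the side view, which is world +y. I'll compute the pose from the frame corners.

```bash
cat >h.py <<'E'
from station import *
import cv2,numpy as np
from scipy.spatial.transform import Rotation as R
def ray(n,px,s=None):
    c=calibration(n);K=c["camera_matrix"]
    p=np.array([(px[0]-K[0,2])/K[0,0],(px[1]-K[1,2])/K[1,1]]);u=p.copy()
    for _ in range(20):u=p/(1+c["k1"]*(u@u))
    d=np.append(u,1.)
    if n=="wrist":
        M=np.eye(4);M[:3,:3]=R.from_quat(s["tool_rot"]).as_matrix();M[:3,3]=s["tcp_pos"];M=M@c["mount"]
        return M[:3,3],M[:3,:3]@d
    return -c["R"].T@c["t"],c["R"].T@d
def onz(n,px,z,s=None):
    o,d=ray(n,px,s);return o+d*(z-o[2])/d[2]
def proj(n,X,s=None):
    c=calibration(n);K=c["camera_matrix"];X=np.atleast_2d(X)
    if n=="wrist":
        M=np.eye(4);M[:3,:3]=R.from_quat(s["tool_rot"]).as_matrix();M[:3,3]=s["tcp_pos"];M=np.linalg.inv(M@c["mount"])
        P=X@M[:3,:3].T+M[:3,3]
    else:P=X@c["R"].T+c["t"]
    u=P[:,:2]/P[:,2:];u=u*(1+c["k1"]*(u**2).sum(1,keepdims=True))
    return u@K[:2,:2].T+K[:2,2]
E
python3 - <<'E'
from h import *
from scipy.optimize import least_squares
cs=lambda a,b:(235+a/3.478,170+b/3.478)
cd=lambda a,b:(198+(a-400)/3.478,148+b/3.478)
for p in [(183,298),(45,128),(363,215)]:print("scene",onz("scene",cs(*p),.08).round(4))
for p in [(430,232),(632,285),(742,125)]:print("side",onz("side",cd(*p),.08).round(4))
# fit box x,y,yaw with corners
C={(-1,1):0,}
obs=[("scene",cs(183,298),(-.085,-.065)),]
P=lambda v,l:np.r_[v[:2]+R.from_euler("z",v[2]).as_matrix()[:2,:2]@np.array(l),.08]
S=[("scene",(183,298),"L"),("scene",(45,128),""),("scene",(363,215),"")]
# box +x ~ world +y: corner ids by yaw~pi/2
obs=[("scene",cs(183,298),(-.085,.065)),("scene",cs(45,128),(.085,.065)),("scene",cs(363,215),(-.085,-.065)),
("side",cd(430,232),(.085,-.065)),("side",cd(632,285),(.085,.065)),("side",cd(742,125),(-.085,-.065) )]
import itertools
for c6 in [(-.085,.065),(-.085,-.065)]:
    obs[5]=(obs[5][0],obs[5][1],c6)
    r=least_squares(lambda v:np.concatenate([proj(n,P(v,l))[0]-p for n,p,l in obs]),[.65,.1,1.57])
    print(c6,r.x,r.fun.round(1))
v=r.x if 0 else None
for c6 in [(-.085,.065)]:
    obs[5]=(obs[5][0],obs[5][1],c6)
    r=least_squares(lambda v:np.concatenate([proj(n,P(v,l))[0]-p for n,p,l in obs]),[.65,.1,1.57]);v=r.x
def H(a,k,l): # hatch local: s from hinge toward knob, y, h above midplane
    s,y,h=l
    b=np.array([.064-s*np.cos(a)+h*np.sin(a),y,.078+s*np.sin(a)+h*np.cos(a)])
    return np.r_[v[:2],0]+R.from_euler("z",v[2]).apply(b)
f=lambda a:np.concatenate([proj("side",H(a[0],0,l))[0]-p for p,l in [(cd(538,30),(.122,-.046,.002)),(cd(678,60),(.122,.046,.002))]])
r=least_squares(f,[.6]);print("hatch",r.x,r.fun)
a=r.x[0]
print("hinge",H(a,0,(0,0,0)),"knob",H(a,0,(.1,0,.031)),"edge",H(a,0,(.122,0,.002)),proj("side",H(a,0,(.1,0,.031))),proj("scene",H(a,0,(.1,0,.031))))
E
```

```text
scene [ 0.4317 -0.0775  0.08  ]
scene [0.4697 0.078  0.08  ]
scene [ 0.5518 -0.1125  0.08  ]
side [0.5985 0.0483 0.08  ]
side [0.4753 0.0832 0.08  ]
side [ 0.429  -0.0832  0.08  ]
(-0.085, 0.065) [ 0.513812   -0.01539962  1.30384937] [-0.   1.6 -0.5 -2.2  1.4 -0.1 -0.4  0.3  0.9  0.2  0.   0.7]
(-0.085, -0.065) [ 0.49488826 -0.02116467  1.09523973] [-15.7   6.8   0.2  -2.8  -6.2  13.9   6.1  -6.7  -0.5   0.3 -35.  -12.4]
hatch [0.69360834] [-0.17160511  0.1066186   0.48009126 -0.29731966]
hinge [0.53069442 0.04633354 0.078     ] knob [ 0.51563857 -0.0087205   0.16576886] edge [ 0.50628546 -0.04292158  0.15753443] [[250.06916587 165.59871056]] [[291.84716219 186.35692652]]
```

```bash
cat >>h.py <<'E'
V=np.array([0.5138,-0.0154,1.3038])
def H(a,l,V=V):
    s,y,h=l
    b=np.array([.064-s*np.cos(a)+h*np.sin(a),y,.078+s*np.sin(a)+h*np.cos(a)])
    return np.r_[V[:2],0]+R.from_euler("z",V[2]).apply(b)
def pose(a,k,h,V=V):
    "tool pose on knob: hatch angle a, knob angle k, TCP h above top face"
    ax=R.from_euler("z",V[2]).apply([np.sin(a),0,np.cos(a)])
    Y=R.from_euler("z",V[2]).apply([np.cos(a),0,-np.sin(a)])
    Y=R.from_rotvec(-k*ax).apply(Y);z=-ax
    return H(a,(.1,0,.002+h),V),R.from_matrix(np.c_[np.cross(Y,z),Y,z])
def go(a,k,h,V=V,s=None):
    s=s or sense();p,r=pose(a,k,h,V);c=R.from_quat(s["tool_rot"])
    w=(c.inv()*r).as_rotvec()
    print("TCP",p.round(4),"| shift in present axes",c.inv().apply(p-s["tcp_pos"]).round(4),"shift in new axes",r.inv().apply(p-s["tcp_pos"]).round(4),"rotvec",w.round(4))
E
python3 -c "
from h import *
go(.69,.2,.1)"
```

```text
TCP [0.5275 0.0346 0.2203] | shift in present axes [ 0.0344 -0.0969 -0.0188] shift in new axes [ 0.0992 -0.0264 -0.0195] rotvec [ 0.5281 -0.4965 -1.0572]
```

Call:
apply_moves(
  plan=[
    [0,0,-0.005,0.066,-0.062,-0.132,-0.2],
    [0,0,-0.005,0.066,-0.062,-0.132,-0.2],
    [0,0,0,0.066,-0.062,-0.132,-0.2],
    [0,0,0,0.066,-0.062,-0.132,-0.2],
    [0,0,0,0.066,-0.062,-0.132,-0.2],
    [0,0,0,0.066,-0.062,-0.132,-0.2],
    [0,0,0,0.066,-0.062,-0.132,-0.2],
    [0,0,0,0.066,-0.062,-0.132,-0.2],
  ],
  force=60,
)

```text
t: 1.1
tcp_pos: [0.6253, 0.0005, 0.2115]
tool_rot: [0.216, 0.916, -0.339, -0.011]
force: [-0.6, 0.9, 0.6]
finger_gap: 0.598
gripper_force: 0.0
```

```bash
python3 -c "
from h import *
go(.69,.2,.1)"
```

```text
TCP [0.5275 0.0346 0.2203] | shift in present axes [ 0.1013 -0.0205 -0.0114] shift in new axes [ 0.1013 -0.0207 -0.0113] rotvec [-0.0017  0.002   0.0027]
```

Call:
apply_moves(
  plan=[
    [0.025,-0.005,-0.003,0,0,0,-0.2],
    [0.025,-0.005,-0.003,0,0,0,-0.2],
    [0.025,-0.005,-0.003,0,0,0,-0.2],
    [0.026,-0.005,-0.003,0,0,0,-0.2],
    [0,0,0,0,0,0,-0.2],
    [0,0,0,0,0,0,-0.2],
  ],
)

```text
t: 1.85
tcp_pos: [0.5291, 0.0352, 0.2208]
tool_rot: [0.219, 0.915, -0.338, -0.01]
force: [-0.9, 0.5, 0.1]
finger_gap: 0.601
gripper_force: 0.0
```

```bash
python3 - <<'E'
from h import *
s=sense();im=snapshot("wrist");cv2.imwrite("pics/w1.png",im[:,:,::-1])
go(.69,.2,.1,s=s)
for y in(-.046,.046):print("edge",proj("wrist",H(.69,(.122,y,.002)),s),"hinge",proj("wrist",H(.69,(.004,y,.002)),s))
for k in(0,.15,.3):
  print(k,[proj("wrist",H(.69,(.1-t*np.sin(k),t*np.cos(k),.04)),s).round(0).tolist() for t in(-.023,.023)])
E
```

```text
TCP [0.5275 0.0346 0.2203] | shift in present axes [ 0.0013 -0.0008  0.0011] shift in new axes [ 0.0013 -0.0008  0.0011] rotvec [ 0.0012  0.0016 -0.0026]
edge [[264.52400282 245.68949953]] hinge [[392.11566367 221.39008643]]
edge [[240.77816855 147.25019599]] hinge [[381.34889189 118.63952807]]
0 [[[284.0, 235.0]], [[271.0, 179.0]]]
0.15 [[[279.0, 236.0]], [[276.0, 179.0]]]
0.3 [[[275.0, 236.0]], [[281.0, 179.0]]]
```

View pics/w1.png

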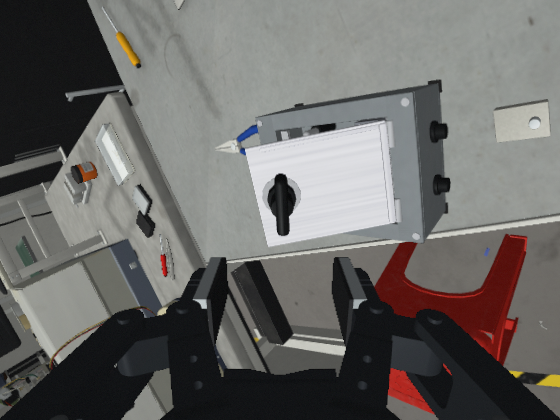

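The wrist view shows the wing at (282,173) to (283,235), nearly vertical, so k is about 0.2. The plate corners sit about 4 px right of the prediction, a shift of roughly 2 to 3 mm in tool +y. I'll correct, close in and measure again.

Call:
apply_moves(
  plan=[
    [0,0.001,0.01,0,0,0,-0.2],
    [0,0.001,0.01,0,0,0,-0.2],
    [0,0,0.01,0,0,0,-0.2],
    [0,0,0.008,0,0,0,-0.2],
    [0,0,0,0,0,0,-0.2],
    [0,0,0,0,0,0,-0.2],
  ],
)

```text
t: 2.65
tcp_pos: [0.5228, 0.0134, 0.1905]
tool_rot: [0.219, 0.915, -0.338, -0.01]
force: [-0.4, -0.4, 0.4]
finger_gap: 0.601
gripper_force: 0.0
```

```bash
python3 - <<'E'
from h import *
s=sense();im=snapshot("wrist");cv2.imwrite("pics/w2.png",im[:,:,::-1])
go(.69,.2,.062,s=s)
g=im.max(2).astype(np.uint8);m=(g<70).astype(np.uint8);n,L,st,ce=cv2.connectedComponentsWithStats(m)
for i in range(1,n):
    if 300<st[i,4]<8000 and 150<ce[i,0]<400 and ce[i,1]<330:print(st[i],ce[i],cv2.minAreaRect(np.argwhere(L==i)[:,::-1].astype(np.float32)))
for y in(-.046,.046):print("edge",proj("wrist",H(.69,(.122,y,.002)),s),"hinge",proj("wrist",H(.69,(.004,y,.002)),s))
print(proj("wrist",np.array([H(.69,(.1-t*np.sin(.2),t*np.cos(.2),.04)) for t in(-.023,.023)]),s))
E
```

```text
TCP [0.5211 0.0112 0.191 ] | shift in present axes [ 0.0006 -0.0025  0.0012] shift in new axes [ 0.0006 -0.0025  0.0012] rotvec [ 0.0009  0.001  -0.0025]
[267  79 194  39 901] [374.87347392  97.28190899] ((363.1772155761719, 97.52119445800781), (13.795012474060059, 195.7744903564453), 82.58135223388672)
[ 263  187   33   72 1482] [279.4122807  220.58569501] ((281.4204406738281, 222.08883666992188), (70.4245376586914, 32.00196075439453), 73.85565948486328)
[ 231  271   62   80 2554] [262.23531715 309.16209867] ((262.7251281738281, 310.4197082519531), (88.8992691040039, 31.963781356811523), 64.65382385253906)
edge [[260.57268122 266.71890308]] hinge [[405.43195063 239.50849458]]
edge [[232.70728852 155.9334875 ]] hinge [[394.88450169 123.09614832]]
[[275.20350843 259.76712335]
 [274.72297745 194.21140182]]
```

View pics/w2.png

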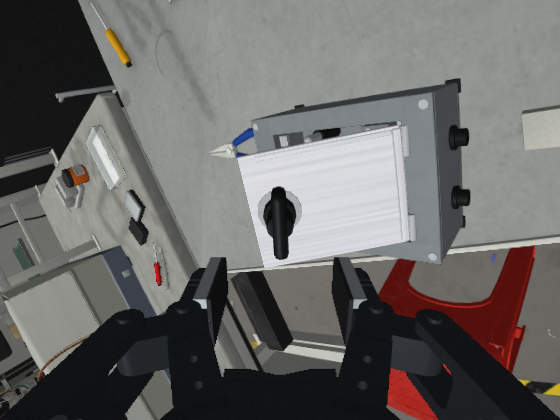

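The wing bar runs from (278,188) to (281,257), so it's centred on column 279.5, which is tool y about 0. It is tilted about -0.04 rad. I'll trim that, advance and grip.

Call:
apply_moves(
  plan=[
    [0.002,0,0.01,0,0,-0.04,-0.2],
    [0,0,0.01,0,0,0,-0.2],
    [0,0,0.01,0,0,0,-0.2],
    [0,0,0.01,0,0,0,-0.2],
    [0,0,0.01,0,0,0,-0.2],
    [0,0,0,0,0,0,-0.2],
    [0,0,0,0,0,0,-0.2],
  ],
)

```text
t: 3.58
tcp_pos: [0.5126, -0.0165, 0.1516]
tool_rot: [0.2, 0.92, -0.338, -0.017]
force: [0.3, -0.6, 0.6]
finger_gap: 0.6
gripper_force: 0.0
```

```bash
python3 - <<'E'
from h import *
s=sense();im=snapshot("wrist");cv2.imwrite("pics/w3.png",im[:,:,::-1])
go(.69,.16,.012,s=s);print(s["force"])
E
```

```text
TCP [ 0.5127 -0.0195  0.1525] | shift in present axes [-0.0013 -0.0026  0.0011] shift in new axes [-0.0013 -0.0026  0.0011] rotvec [ 0.0007  0.0009 -0.0025]
[ 0.27899723 -0.59316043  0.63277102]
```

View pics/w3.png

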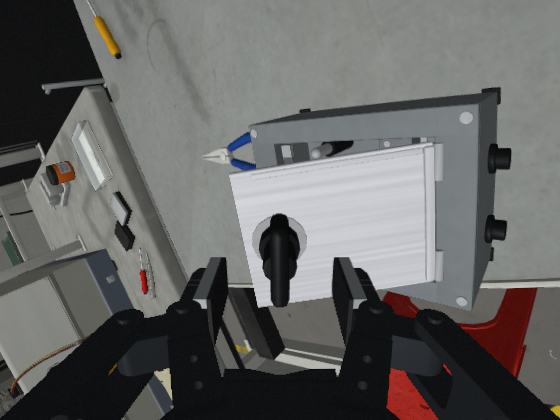

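The bar is at column 280, rows 215–305, centred between the pads. Now I'll grip.

Call:
apply_moves(
  plan=[
    [0,0,0,0,0,0,0.4],
    [0,0,0,0,0,0,0.6],
    [0,0,0,0,0,0,1],
    [0,0,0,0,0,0,1],
    [0,0,0,0,0,0,1],
    [0,0,0,0,0,0,1],
  ],
  force=50,
)

```text
t: 4.38
tcp_pos: [0.5124, -0.0165, 0.1515]
tool_rot: [0.2, 0.92, -0.338, -0.017]
force: [0.1, -0.9, 0.2]
finger_gap: -0.004
gripper_force: 0.0
```

```bash
python3 - <<'E'
from h import *
s=sense()
go(.69,.16,.012,s=s);print(s["force"],s["ft_torque"])
# arc step: rotation d about hinge, in tool axes; tool's own position rel. hinge
c=R.from_quat(s["tool_rot"]);h=H(0,(0,0,0));yb=R.from_euler("z",V[2]).apply([0,1,0])
print("hinge axis in tool",c.inv().apply(yb).round(4))
p=s["tcp_pos"]
for d in(.05,.1):
    q=R.from_rotvec(-d*yb); print(d,c.inv().apply(h+q.apply(p-h)-p).round(5),c.inv().apply(h+R.from_rotvec(d*yb).apply(p-h)-p).round(5))
E
```

```text
TCP [ 0.5127 -0.0195  0.1525] | shift in present axes [-0.0015 -0.0025  0.0011] shift in new axes [-0.0015 -0.0025  0.0011] rotvec [ 0.0006  0.0007 -0.0023]
[ 0.13315028 -0.94184884  0.15937852] [ 0.26431932 -0.11134649 -0.01827175]
hinge axis in tool [ 9.869e-01 -1.616e-01 -8.000e-04]
0.05 [-0.0001  -0.00063  0.00488] [ 0.00014  0.00087 -0.00484]
0.1 [-0.00016 -0.00101  0.00979] [ 0.00031  0.00197 -0.00963]
```

```bash
python3 - <<'E'
from h import *
o=[]
for n,(r,c) in {"wrist":((150,350),(150,430)),"side":((90,240),(150,360)),"scene":((100,250),(200,410))}.items():
    im=snapshot(n)[:,:,::-1];cv2.imwrite(f"pics/f_{n}.png",im);o.append(cv2.resize(im[r[0]:r[1],c[0]:c[1]],(400,290),interpolation=cv2.INTER_CUBIC))
cv2.imwrite("pics/x3.png",np.vstack([np.hstack(o[:2]),np.hstack([o[2],o[2]*0])]))
E
```

```text
(no output)
```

View pics/x3.png

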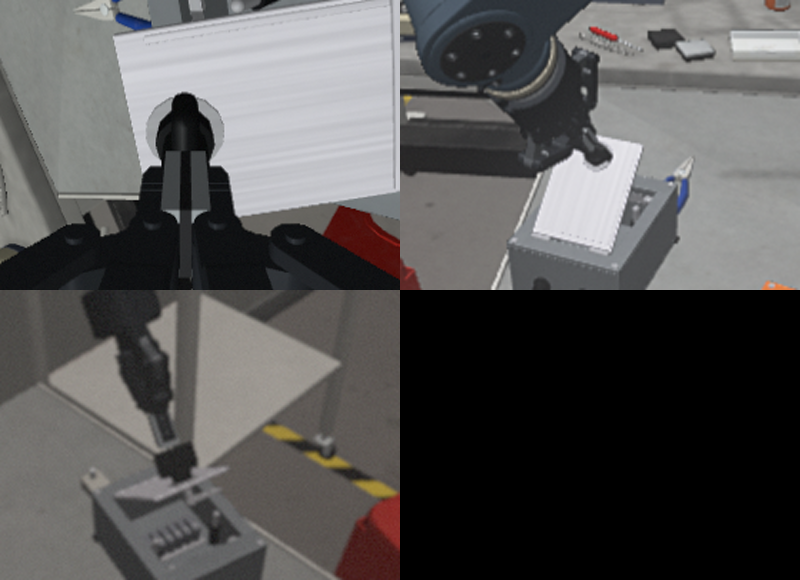

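```bash
python3 - <<'E'
from h import *
from scipy.optimize import least_squares
for a in(.5,.6,.69,.8):
  P=proj("scene",np.array([H(a,l) for l in [(.004,.046,.002),(.004,-.046,.002),(.122,-.046,.002),(.122,.046,.002),(.1,0,.04)]]))
  print("scene crop0",a,((P-[235,170])*3.478).round(0).tolist())
# fit a + V using wrist w1..w3? tool poses for pics
W={"w1":((.5291,.0352,.2208),(.219,.915,-.338,-.01),[(246,149),(267,247)]),
"w2":((.5228,.0134,.1905),(.219,.915,-.338,-.01),[(239,158),(266,268)]),
"w3":((.5126,-.0165,.1516),(.2,.92,-.338,-.017),[(230,175),(258,307)])}
for a in(.5,.6,.69,.8):
  for n,(p,q,o) in W.items():
    s=dict(tcp_pos=np.array(p),tool_rot=np.array(q));P=proj("wrist",np.array([H(a,(.122,.046,.002)),H(a,(.122,-.046,.002))]),s)
    print(a,n,P.round(0).tolist(),"len",np.linalg.norm(P[1]-P[0]).round(1),np.linalg.norm(np.subtract(*o)).round(1))
E
```

```text
scene crop0 0.5 [[87.0, 130.0], [210.0, 79.0], [309.0, 114.0], [173.0, 173.0], [208.0, 75.0]]
scene crop0 0.6 [[87.0, 130.0], [210.0, 78.0], [303.0, 94.0], [167.0, 153.0], [200.0, 58.0]]
scene crop0 0.69 [[87.0, 129.0], [210.0, 78.0], [298.0, 76.0], [161.0, 135.0], [193.0, 43.0]]
scene crop0 0.8 [[86.0, 129.0], [209.0, 77.0], [290.0, 55.0], [153.0, 112.0], [183.0, 26.0]]
0.5 w1 [[246.0, 143.0], [267.0, 235.0]] len 94.7 100.2
0.5 w2 [[239.0, 150.0], [264.0, 253.0]] len 105.9 113.3
0.5 w3 [[232.0, 164.0], [258.0, 286.0]] len 125.1 134.9
0.6 w1 [[243.0, 145.0], [265.0, 241.0]] len 98.0 100.2
0.6 w2 [[235.0, 153.0], [262.0, 260.0]] len 110.1 113.3
0.6 w3 [[227.0, 168.0], [255.0, 296.0]] len 130.9 134.9
0.69 w1 [[241.0, 147.0], [265.0, 246.0]] len 101.3 100.2
0.69 w2 [[233.0, 156.0], [261.0, 267.0]] len 114.2 113.3
0.69 w3 [[224.0, 172.0], [254.0, 305.0]] len 136.6 134.9
0.8 w1 [[240.0, 149.0], [265.0, 252.0]] len 105.6 100.2
0.8 w2 [[231.0, 159.0], [261.0, 275.0]] len 119.7 113.3
0.8 w3 [[222.0, 177.0], [254.0, 318.0]] len 144.2 134.9
```

```bash
python3 - <<'E'
from h import *
s=sense();c=R.from_quat(s["tool_rot"])
T=lambda x,y,z:s["tcp_pos"]+c.apply([x,y,z])
pts=np.array([T(0,0,0),T(.011,0,0),T(-.011,0,0),T(0,0,-.03),H(.69,(.1,0,.04)),H(.69,(.096,.023,.04)),H(.69,(.104,-.023,.04))])
for n in("scene","side"):
    print(n,proj(n,pts).round(1).tolist())
print("wrist",proj("wrist",pts,s).round(1).tolist())
o=[]
for n,(cx,cy) in {"scene":(292,186),"side":(250,165),"wrist":(280,260)}.items():
    r=30 if n!="wrist" else 60
    im=cv2.imread(f"pics/f_{n}.png")[cy-r:cy+r,cx-r:cx+r]
    o.append(cv2.convertScaleAbs(cv2.resize(im,(266,266),interpolation=cv2.INTER_CUBIC),alpha=1.8,beta=20))
cv2.imwrite("pics/x4.png",cv2.resize(np.hstack(o),(798,266)))
E
```

```text
scene [[293.4, 194.2], [288.5, 196.1], [298.4, 192.3], [288.6, 180.2], [290.5, 182.3], [279.8, 186.3], [301.0, 178.3]]
side [[252.7, 169.8], [257.3, 171.7], [248.0, 168.0], [248.0, 164.4], [248.7, 164.0], [258.8, 168.1], [238.8, 160.0]]
wrist [[278.7, 245.8], [278.7, 228.1], [278.8, 262.7], [278.7, 272.2], [273.8, 269.7], [274.0, 227.1], [273.6, 308.3]]
```

View pics/x4.png

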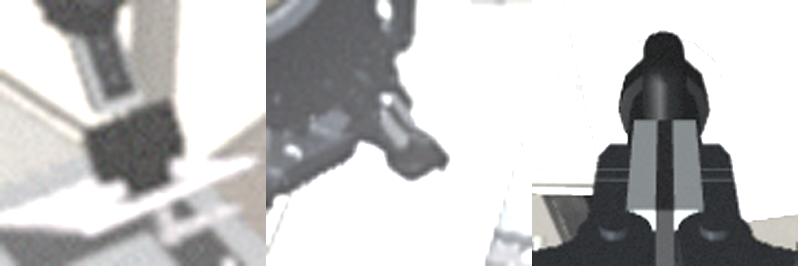

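```bash
python3 - <<'E'
from h import *
import station
print([n for n in dir(station) if not n.startswith('_')], getattr(station,'grip_depth',None))
for z in(0,.013,.03,.045):
  P=np.array([[.6243-d,0,.2013+z] for d in(.0425,-.0425)])
  print(z,"scene",proj("scene",P).round(0).tolist(),"side",proj("side",P).round(0).tolist())
# dark pixel bottom of gripper in the first side picture
im=cv2.imread("pics/side0.png").max(2)
for c in (160,164,168,172,210,214,218,222): 
    col=np.where(im[90:140,c]<60)[0]; print(c,(col.max()+90) if len(col) else None,end="; ")
im=cv2.imread("pics/f_wrist.png").max(2)
print("\n",im[235:300:5,260:302:2])
E
```

```text
['PlanningError', 'calibration', 'grip_depth', 'sense', 'sign_off', 'snapshot'] 0.0187
0 scene [[311.0, 156.0], [337.0, 138.0]] side [[215.0, 150.0], [172.0, 148.0]]
0.013 scene [[311.0, 151.0], [338.0, 133.0]] side [[214.0, 144.0], [172.0, 142.0]]
0.03 scene [[312.0, 144.0], [338.0, 126.0]] side [[213.0, 136.0], [170.0, 134.0]]
0.045 scene [[312.0, 137.0], [339.0, 120.0]] side [[213.0, 129.0], [169.0, 127.0]]
160 138; 164 138; 168 139; 172 139; 210 139; 214 139; 218 139; 222 139; 
 [[163  11  11  11  24  17  23  32  38  32  17  18  15  16  14  24  14   8
   25 157 157]
 [ 76  25  32  28  27  17  26  37  50  52  34  20  18  13   8  19  23  21
   15  69 160]
 [ 27  32  31  13  12  19  26  37  48  51  33  19  18  16  10  10   5  23
   24  21 162]
 [ 32  30  16  11  13  16  23  33  47  51  31  22  19  16  10   8  10   6
   25  24 123]
 [ 96  32  12  67  68  67  69  69  44  13  14  18  68  68  66  68  67   8
   23  68 160]
 [207 134  12  68  70  68  70  68  39  14  13  15  70  68  69  70  69  40
   66 200 202]
 [ 40  42  20  69  69  70  69  69  30  14  16  13  68  69  68  69  68  66
   21  40  40]
 [ 17  17  41  70  70  69  68  69  28  17  17  16  69  69  69  69  69  68
   18  18  18]
 [ 19  20  56  70  68  69  69  70  28  15  14  17  68  69  68  69  68  69
   19  17  17]
 [ 25  27  69  70  69  68  67  69  17  14  16  17  69  70  70  68  70  69
   39  25  24]
 [ 18  18  69  69  69  69  69  69  14  13  14  15  70  69  68  69  68  68
   54  17  19]
 [ 17  32  70  70  68  68  71  69  15  14  12  15  56  69  69  69  70  68
   67  19  18]
 [ 20  29  88 123 147 146 147 146  42  43  42  41 119 146 145 145 127 115
   55  19  21]]
```

The jaws closed on nothing. In all three views the visible fingertips sit about 30 mm behind the stated TCP, at the height of the wing's top. That holds for the start picture too: open tips at scene (312,135), which matches z +0.045, and 13 mm of that comes from the jaws being open. So I'll open, go 29 mm deeper and close again.

Call:
apply_moves(
  plan=[
    [0,0,0,0,0,0,-0.2],
    [0,0,0,0,0,0,-0.2],
    [0,0,0,0,0,0,-0.2],
    [0,0,0,0,0,0,-0.2],
    [0,0,0.01,0,0,0,-0.2],
    [0,0,0.01,0,0,0,-0.2],
    [0,0,0.009,0,0,0,-0.2],
    [0,0,0,0,0,0,-0.2],
  ],
)

```text
t: 5.52
tcp_pos: [0.5067, -0.0349, 0.1284]
tool_rot: [0.2, 0.919, -0.338, -0.018]
force: [0.4, 0.5, -0.4]
finger_gap: 0.605
gripper_force: 0.0
```

Call:
apply_moves(
  plan=[
    [0,0,0,0,0,0,0.4],
    [0,0,0,0,0,0,0.6],
    [0,0,0,0,0,0,1],
    [0,0,0,0,0,0,1],
    [0,0,0,0,0,0,1],
  ],
  force=50,
)

```text
t: 6.15
tcp_pos: [0.5077, -0.0344, 0.1296]
tool_rot: [0.2, 0.92, -0.338, -0.017]
force: [-0.4, -0.5, 2.0]
finger_gap: 0.221
gripper_force: 49.1
```

```bash
python3 - <<'E'
from h import *
s=sense();print(s["force"],s["ft_torque"],s["finger_gap"])
go(.69,.16,-.017,s=s)
o=[]
for n,(cx,cy) in {"scene":(292,186),"side":(250,165),"wrist":(280,260)}.items():
    r=30 if n!="wrist" else 60
    im=snapshot(n)[cy-r:cy+r,cx-r:cx+r,::-1]
    o.append(cv2.convertScaleAbs(cv2.resize(im,(266,266),interpolation=cv2.INTER_CUBIC),alpha=1.8,beta=20))
cv2.imwrite("pics/x5.png",np.hstack(o))
E
```

```text
[-0.42680919 -0.54682601  1.98171948] [-0.10627773  0.01533411  0.0209698 ] 0.22092932056533382
TCP [ 0.5078 -0.0373  0.1301] | shift in present axes [-0.0012 -0.0023  0.0013] shift in new axes [-0.0012 -0.0023  0.0013] rotvec [ 0.0003  0.0013 -0.0025]
```

View pics/x5.png

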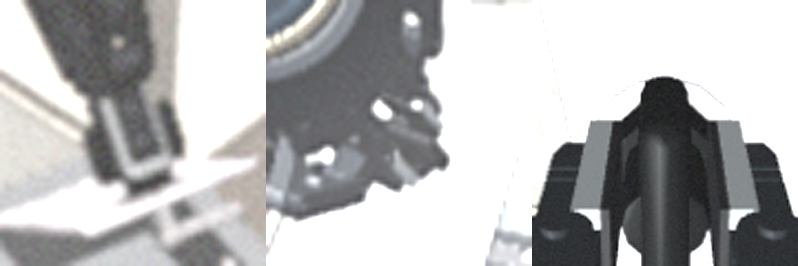

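The gap reads 18.8 mm, so the tips have the round boss rather than the 10 mm wing. I'll open, back off 6 mm and re-grip.

Call:
apply_moves(
  plan=[
    [0,0,0,0,0,0,0.1],
    [0,0,0,0,0,0,0.1],
    [0,0,0,0,0,0,0.1],
    [0,0,-0.006,0,0,0,0.1],
    [0,0,0,0,0,0,0.6],
    [0,0,0,0,0,0,1],
    [0,0,0,0,0,0,1],
    [0,0,0,0,0,0,1],
  ],
  force=50,
)

```text
t: 7.3
tcp_pos: [0.5086, -0.0308, 0.1341]
tool_rot: [0.2, 0.92, -0.338, -0.017]
force: [-0.6, -0.3, 2.1]
finger_gap: 0.103
gripper_force: 53.7
```

Call:
apply_moves(
  plan=[
    [0,0,0,0,0,0,1],
    [0,0,0,0,0,0,1],
  ],
)

```text
t: 7.55
tcp_pos: [0.5086, -0.0308, 0.134]
tool_rot: [0.2, 0.92, -0.338, -0.017]
force: [0.2, -0.3, 4.0]
finger_gap: 0.099
gripper_force: 53.7
```

```bash
python3 - <<'E'
from h import *
s=sense();print(s["force"],s["ft_torque"],s["finger_gap"])
go(.69,.16,-.011,s=s)
im=snapshot("wrist")[150:380,160:400,::-1]
cv2.imwrite("pics/x6.png",cv2.convertScaleAbs(cv2.resize(im,None,fx=2.4,fy=2.4),alpha=1.6,beta=20))
E
```

```text
[ 0.2130837  -0.26487404  3.99514792] [-0.01199756 -0.03966686  0.01588295] 0.09863083624866481
TCP [ 0.5088 -0.0336  0.1347] | shift in present axes [-0.0013 -0.0023  0.0011] shift in new axes [-0.0013 -0.0023  0.0011] rotvec [ 0.0002  0.0009 -0.0024]
```

Now the gap is 8.4 mm, so the wing is held and the forces are low. Next I'll swing the hatch down about the hinge.

Call:
apply_moves(
  plan=[
    [0.0001,0.0006,0.003,-0.03,0.005,0,1],
    [0.0001,0.0006,0.006,-0.059,0.01,0,1],
    [0.0001,0.0006,0.006,-0.059,0.01,0,1],
  ],
)

```text
t: 7.98
tcp_pos: [0.5066, -0.0381, 0.1207]
tool_rot: [0.205, 0.942, -0.265, -0.014]
force: [-1.0, -0.7, 2.3]
finger_gap: 0.1
gripper_force: 53.7
```

```bash
python3 - <<'E'
from h import *
s=sense();print(s["force"],s["ft_torque"],s["finger_gap"]);c=R.from_quat(s["tool_rot"]);print(c.inv().apply(s["force"]))
go(.54,.16,-.011,s=s)
E
```

```text
[-1.04987289 -0.65741719  2.29817923] [-0.01850509  0.03599062  0.00821672] 0.09955863726913917
[ 0.51055249 -2.06785747 -1.50975489]
TCP [ 0.5068 -0.0409  0.1217] | shift in present axes [-0.0014 -0.0026  0.0005] shift in new axes [-0.0014 -0.0026  0.0005] rotvec [ 0.0034 -0.     -0.0025]
```

Call:
apply_moves(
  plan=[
    [0.0001,0.0006,0.006,-0.059,0.01,0,1],
    [0.0001,0.0006,0.006,-0.059,0.01,0,1],
    [0.0001,0.0006,0.006,-0.059,0.01,0,1],
    [0.0001,0.0006,0.006,-0.059,0.01,0,1],
    [0.0001,0.0006,0.006,-0.059,0.01,0,1],
    [0.0001,0.0006,0.006,-0.059,0.01,0,1],
  ],
)

```text
t: 8.72
tcp_pos: [0.5041, -0.0471, 0.0859]
tool_rot: [0.213, 0.973, -0.088, -0.005]
force: [-0.2, 3.5, 0.5]
finger_gap: 0.103
gripper_force: 53.6
```

```bash
python3 - <<'E'
from h import *
s=sense();print(s["force"],s["ft_torque"],s["finger_gap"]);c=R.from_quat(s["tool_rot"]);print(c.inv().apply(s["force"]))
go(.18,.16,-.011,s=s)
E
```

```text
[-0.17466288  3.47378253  0.47772167] [ 0.61618989  0.04706577 -0.02941657] 0.10309234112104625
[ 1.59039501  2.9495223  -1.04730706]
TCP [ 0.5043 -0.0501  0.087 ] | shift in present axes [-0.0015 -0.0028 -0.0006] shift in new axes [-0.0015 -0.0028 -0.0006] rotvec [ 0.0042 -0.0012 -0.0046]
```

Call:
apply_moves(
  plan=[
    [0,0.0003,0.003,-0.03,0.005,0,1],
    [0,0.0003,0.003,-0.03,0.005,0,1],
    [0,0.0001,0.001,-0.01,0.002,0,1],
    [0,0,0,0,0,0,1],
  ],
)

```text
t: 9.22
tcp_pos: [0.5039, -0.0475, 0.0788]
tool_rot: [0.214, 0.975, -0.054, -0.004]
force: [1.9, 4.0, -1.9]
finger_gap: 0.102
gripper_force: 53.1
```

Call:
apply_moves(
  plan=[
    [0,0.0002,0.002,-0.02,0.003,0,1],
    [0,0.0001,0.001,-0.01,0.002,0,1],
    [0,0,0,0,0,0,1],
  ],
)

```text
t: 9.6
tcp_pos: [0.504, -0.0474, 0.0766]
tool_rot: [0.213, 0.976, -0.038, -0.003]
force: [0.0, 6.2, 4.7]
finger_gap: 0.105
gripper_force: 54.2
```

```bash
cat >st.py <<'E'
from h import *
import sys
s=sense();print(s["force"].round(2),s["ft_torque"].round(2),s["finger_gap"]);c=R.from_quat(s["tool_rot"]);print(c.inv().apply(s["force"]).round(2))
a=float(sys.argv[1]);k=float(sys.argv[2]);go(a,k,-.011,s=s)
z=-c.as_matrix()[:,2];zb=R.from_euler("z",-V[2]).apply(z);Y=R.from_euler("z",-V[2]).apply(c.as_matrix()[:,1]);print("tilt",np.arctan2(zb[0],zb[2]).round(4),"side tilt",zb[1].round(4),"k",-np.arctan2(Y[1],Y[0]).round(4))
E
python3 st.py .08 .16
```

```text
[0.05 6.21 4.68] [ 1.12 -0.15 -0.02] 0.10519001015301206
[ 2.5   5.29 -5.12]
TCP [ 0.5042 -0.0505  0.077 ] | shift in present axes [-0.0015 -0.0028 -0.0002] shift in new axes [-0.0015 -0.0028 -0.0002] rotvec [ 0.0026 -0.0026 -0.0034]
tilt 0.0771 side tilt -0.0021 k 0.1639
```

Call:
apply_moves(
  plan=[
    [0,0.0007,0.001,-0.01,0.002,0,1],
    [0,0.0004,0.001,-0.01,0.002,0,1],
    [0,0.0001,0.001,-0.01,0.002,0,1],
    [0,0,0,0,0,0,1],
  ],
)

```text
t: 10.1
tcp_pos: [0.504, -0.0471, 0.0739]
tool_rot: [0.213, 0.977, -0.024, -0.003]
force: [-1.1, 4.5, 6.4]
finger_gap: 0.103
gripper_force: 54.5
```

```bash
python3 st.py .05 .16
```

```text
[-1.12  4.5   6.39] [ 0.6   0.08 -0.02] 0.10279072897065189
[ 2.86  3.32 -6.57]
TCP [ 0.5042 -0.0504  0.074 ] | shift in present axes [-0.0016 -0.0029 -0.    ] shift in new axes [-0.0016 -0.0029  0.    ] rotvec [ 0.0015 -0.004  -0.0027]
tilt 0.0479 side tilt -0.0037 k 0.1629
```

Call:
apply_moves(
  plan=[
    [0,0.0005,0.001,-0.01,0.002,0,1],
    [0,0.0003,0.001,-0.01,0.002,0,1],
    [0,0.0001,0.001,-0.01,0.002,0,1],
    [0,0,0,0,0,0,1],
  ],
)

```text
t: 10.6
tcp_pos: [0.504, -0.0469, 0.071]
tool_rot: [0.213, 0.977, -0.009, -0.003]
force: [-2.4, 3.4, 8.2]
finger_gap: 0.107
gripper_force: 54.7
```

```bash
python3 st.py .02 .16
```

```text
[-2.39  3.35  8.17] [0.26 0.24 0.  ] 0.10741599413618556
[ 3.58  1.9  -8.2 ]
TCP [ 0.5043 -0.0503  0.071 ] | shift in present axes [-0.0016 -0.003   0.    ] shift in new axes [-0.0016 -0.003   0.    ] rotvec [ 0.001  -0.0054 -0.0023]
tilt 0.0182 side tilt -0.0052 k 0.1623
```

Call:
apply_moves(
  plan=[
    [0.0003,0.0003,0.001,-0.01,0.001,0,1],
    [0.0002,0.0002,0.001,-0.01,0.001,0,1],
    [0,0,0,0,0,0,1],
  ],
)

```text
t: 10.98
tcp_pos: [0.5041, -0.0467, 0.0691]
tool_rot: [0.213, 0.977, 0.001, -0.001]
force: [-1.7, 1.4, 9.5]
finger_gap: 0.106
gripper_force: 54.8
```

Call:
apply_moves(
  plan=[
    [0,0.0001,0.001,-0.01,0.001,0,1],
    [0,0,0,0,0,0,1],
  ],
)

```text
t: 11.22
tcp_pos: [0.5041, -0.0466, 0.0682]
tool_rot: [0.213, 0.977, 0.006, -0.001]
force: [-3.3, 1.3, 10.4]
finger_gap: 0.103
gripper_force: 54.9
```

Call:
apply_moves(
  plan=[
    [0,0.0001,0.001,-0.01,0.001,0,1],
    [0,0,0,0,0,0,1],
  ],
)

```text
t: 11.48
tcp_pos: [0.5042, -0.0465, 0.0672]
tool_rot: [0.213, 0.977, 0.011, -0.0]
force: [-2.5, 1.5, 9.7]
finger_gap: 0.103
gripper_force: 54.9
```

```bash
python3 st.py -.02 .16
```

```text
[-2.48  1.46  9.75] [ 0.08  0.35 -0.02] 0.10315208850458502
[ 2.92  0.5  -9.72]
TCP [ 0.5044 -0.0499  0.067 ] | shift in present axes [-0.0015 -0.0031  0.0002] shift in new axes [-0.0015 -0.0031  0.0002] rotvec [ 0.0011 -0.0019 -0.0019]
tilt -0.0214 side tilt -0.0016 k 0.162
```

Call:
apply_moves(
  plan=[
    [0.0002,0.0001,0.001,-0.01,0.002,0,1],
    [0,0,0,0,0,0,1],
  ],
)

```text
t: 11.72
tcp_pos: [0.5042, -0.0464, 0.0663]
tool_rot: [0.213, 0.977, 0.016, -0.0]
force: [-2.1, 0.9, 11.1]
finger_gap: 0.105
gripper_force: 55.0
```

Call:
apply_moves(
  plan=[
    [0,0.0001,0.001,-0.01,0.002,0,1],
    [0,0,0,0,0,0,1],
  ],
)

```text
t: 11.98
tcp_pos: [0.5042, -0.0463, 0.0653]
tool_rot: [0.213, 0.977, 0.021, 0.0]
force: [-1.8, 1.1, 9.6]
finger_gap: 0.101
gripper_force: 55.1
```

Call:
apply_moves(
  plan=[
    [0,0.0001,0.0005,-0.005,0.001,0,1],
    [0,0,0,0,0,0,1],
  ],
)

```text
t: 12.22
tcp_pos: [0.5043, -0.0462, 0.0649]
tool_rot: [0.213, 0.977, 0.023, 0.0]
force: [-2.2, 0.5, 12.0]
finger_gap: 0.104
gripper_force: 55.2
```

Call:
apply_moves(
  plan=[
    [0,0.0001,0.0005,-0.005,0.001,0,1],
    [0,0,0,0,0,0,1],
  ],
)

```text
t: 12.48
tcp_pos: [0.5043, -0.0461, 0.0644]
tool_rot: [0.213, 0.977, 0.026, 0.0]
force: [-2.3, 0.3, 11.0]
finger_gap: 0.103
gripper_force: 55.2
```

Call:
apply_moves(
  plan=[
    [0,0,0.0005,-0.005,0.001,0,1],
    [0,0,0,0,0,0,1],
  ],
)

```text
t: 12.72
tcp_pos: [0.5044, -0.046, 0.0643]
tool_rot: [0.212, 0.977, 0.028, 0.0]
force: [-2.5, 1.2, 13.7]
finger_gap: 0.105
gripper_force: 55.6
```

Call:
apply_moves(
  plan=[
    [0,0,0.0005,-0.005,0.001,0,1],
    [0,0,0,0,0,0,1],
  ],
)

```text
t: 12.98
tcp_pos: [0.5044, -0.0459, 0.0642]
tool_rot: [0.212, 0.977, 0.031, 0.0]
force: [-3.2, 1.7, 17.9]
finger_gap: 0.105
gripper_force: 56.2
```

```bash
python3 st.py -.06 .16
```

```text
[-3.21  1.74 17.95] [-0.07  0.6  -0.02] 0.10473339381569752
[  3.86   1.34 -17.85]
TCP [ 0.5045 -0.0494  0.063 ] | shift in present axes [-0.0016 -0.0032  0.001 ] shift in new axes [-0.0016 -0.0032  0.001 ] rotvec [ 0.0017 -0.0027 -0.0014]
tilt -0.0621 side tilt -0.0024 k 0.1617
```

Force is climbing while z stays put, so the hatch is on its stop at about 18 to 20 N. Now I'll turn clockwise, watching the moment.

Call:
apply_moves(
  plan=[
    [0,0,0.0002,0,0,0.03,1],
    [0,0,0,0,0,0.05,1],
    [0,0,0,0,0,0.05,1],
    [0,0,0,0,0,0.05,1],
  ],
)

```text
t: 13.48
tcp_pos: [0.5046, -0.0456, 0.0642]
tool_rot: [0.3, 0.953, 0.031, -0.002]
force: [-2.8, 3.5, 19.5]
finger_gap: 0.106
gripper_force: 56.4
```

```bash
python3 st.py -.06 .34
```

```text
[-2.84  3.45 19.51] [0.23 0.51 0.18] 0.10552852427745246
[  4.75   2.33 -19.3 ]
TCP [ 0.5045 -0.0494  0.063 ] | shift in present axes [-0.0022 -0.0032  0.0009] shift in new axes [-0.0022 -0.0032  0.001 ] rotvec [ 0.0016 -0.0027 -0.0029]
tilt -0.0624 side tilt -0.002 k 0.3435
```

Call:
apply_moves(
  plan=[
    [0,0,0,0,0,0.05,1],
    [0,0,0,0,0,0.05,1],
    [0,0,0,0,0,0.05,1],
  ],
)

```text
t: 13.85
tcp_pos: [0.5048, -0.0454, 0.0642]
tool_rot: [0.371, 0.928, 0.031, -0.004]
force: [-2.4, 4.8, 18.7]
finger_gap: 0.1
gripper_force: 56.3
```

```bash
python3 st.py -.06 .5
```

```text
[-2.43  4.76 18.69] [0.35 0.47 0.08] 0.10028651992114127
[  5.62   2.79 -18.4 ]
TCP [ 0.5045 -0.0494  0.063 ] | shift in present axes [-0.0026 -0.0032  0.0009] shift in new axes [-0.0027 -0.0032  0.001 ] rotvec [ 0.0016 -0.0029  0.0069]
tilt -0.0628 side tilt -0.0017 k 0.4939
```

Call:
apply_moves(
  plan=[
    [0.0003,0.0001,0,0,0,0.05,1],
    [0.0002,0.0001,0,0,0,0.05,1],
    [0.0001,0,0,0,0,0.05,1],
    [0,0,0,0,0,0.05,1],
  ],
)

```text
t: 14.35
tcp_pos: [0.5051, -0.0451, 0.0642]
tool_rot: [0.462, 0.887, 0.031, -0.007]
force: [-2.3, 4.0, 18.4]
finger_gap: 0.105
gripper_force: 56.1
```

```bash
python3 st.py -.06 .7
```

```text
[-2.32  3.97 18.41] [0.3  0.35 0.04] 0.10474866876462617
[  5.32   1.25 -18.17]
TCP [ 0.5045 -0.0494  0.063 ] | shift in present axes [-0.0032 -0.003   0.0009] shift in new axes [-0.0032 -0.003   0.0009] rotvec [ 0.0017 -0.0019  0.0069]
tilt -0.0625 side tilt -0.0004 k 0.694
```

Past 0.5 with no blocking, so the tongue is passing freely.

Call:
apply_moves(
  plan=[
    [0.0003,0,0,0,0,0.06,1],
    [0.0002,0,0,0,0,0.06,1],
    [0.0002,0,0,0,0,0.06,1],
    [0.0001,0,0,0,0,0.06,1],
    [0,0,0,0,0,0.06,1],
  ],
)

```text
t: 14.98
tcp_pos: [0.5057, -0.0449, 0.0643]
tool_rot: [0.589, 0.807, 0.029, -0.01]
force: [-0.1, 3.5, 16.4]
finger_gap: 0.102
gripper_force: 55.8
```

```bash
python3 st.py -.06 1.0
```

```text
[-0.06  3.48 16.42] [0.15 0.06 0.08] 0.10215541375179941
[  4.17   1.58 -16.18]
TCP [ 0.5045 -0.0494  0.063 ] | shift in present axes [-0.004  -0.0026  0.0009] shift in new axes [-0.0041 -0.0026  0.001 ] rotvec [ 0.0027 -0.001   0.0065]
tilt -0.0623 side tilt 0.0017 k 0.9944
```

Call:
apply_moves(
  plan=[
    [0.0002,0,0.0002,0,0,0.06,1],
    [0.0002,0,0,0,0,0.06,1],
    [0.0002,0,0,0,0,0.06,1],
    [0.0001,0,0,0,0,0.06,1],
    [0,0,0,0,0,0.06,1],
    [0,0,0,0,0,0.06,1],
  ],
)

```text
t: 15.72
tcp_pos: [0.5065, -0.0448, 0.0643]
tool_rot: [0.724, 0.689, 0.027, -0.014]
force: [0.2, 0.6, 16.1]
finger_gap: 0.101
gripper_force: 55.7
```

```bash
python3 st.py -.06 1.36
```

```text
[ 0.21  0.61 16.14] [-0.04 -0.01  0.06] 0.10142158725083462
[  1.58   0.46 -16.07]
TCP [ 0.5045 -0.0494  0.063 ] | shift in present axes [-0.0048 -0.0018  0.0009] shift in new axes [-0.0048 -0.0018  0.001 ] rotvec [ 0.0041 -0.0009  0.0067]
tilt -0.0618 side tilt 0.0038 k 1.3539
```

Call:
apply_moves(
  plan=[
    [0,0,0,0,0,0.05,1],
    [0,0,-0.0006,0,0,0,1],
    [0,0,-0.0005,0,0,0,1],
    [0,0,-0.0004,0,0,0,1],
    [0,0,0,0,0,0,1],
  ],
)

```text
t: 16.35
tcp_pos: [0.5065, -0.0448, 0.0645]
tool_rot: [0.741, 0.671, 0.027, -0.015]
force: [4.2, 1.1, 7.1]
finger_gap: 0.1
gripper_force: 54.5
```

```bash
python3 st.py -.05 1.4
```

```text
[4.17 1.13 7.14] [-0.26 -0.53  0.01] 0.1002730541203399
[ 1.97  4.14 -6.97]
TCP [ 0.5045 -0.0496  0.064 ] | shift in present axes [-0.005  -0.0016  0.0001] shift in new axes [-0.005  -0.0016  0.0002] rotvec [ 0.0053 -0.0113 -0.0024]
tilt -0.062 side tilt 0.0033 k 1.4029
```

Call:
apply_moves(
  plan=[
    [0,0,-0.0005,0,0,0,1],
    [0,0,-0.0005,0,0,0,1],
    [0,0,0,0,0,0,1],
  ],
)

```text
t: 16.73
tcp_pos: [0.5065, -0.0447, 0.065]
tool_rot: [0.741, 0.671, 0.027, -0.015]
force: [5.1, 1.7, 3.6]
finger_gap: 0.103
gripper_force: 53.9
```

```bash
python3 st.py -.05 1.4
```

```text
[5.1  1.71 3.59] [-0.4  -0.75 -0.12] 0.10282978728201989
[ 2.42  4.95 -3.39]
TCP [ 0.5045 -0.0496  0.064 ] | shift in present axes [-0.0051 -0.0016  0.0006] shift in new axes [-0.005  -0.0016  0.0007] rotvec [ 0.005  -0.0114 -0.0027]
tilt -0.0621 side tilt 0.003 k 1.4032
```

The force fell to 3.6 N within 0.7 mm of rise, while the springs alone would hold about 12 N. So the tongue is bearing on the strike, and I can release and withdraw.

Call:
apply_moves(
  plan=[
    [0,0,0,0,0,0,0.5],
    [0,0,0,0,0,0,0.3],
    [0,0,0,0,0,0,0.1],
    [0,0,0,0,0,0,0.1],
    [0,0,-0.02,0,0,0,0.1],
    [0,0,-0.03,0,0,0,0.1],
    [0,0,-0.03,0,0,0,0.1],
    [0,0,-0.03,0,0,0,0.1],
  ],
)

```text
t: 17.73
tcp_pos: [0.5016, -0.0501, 0.1748]
tool_rot: [0.741, 0.671, 0.025, -0.019]
force: [-0.1, -0.2, -0.1]
finger_gap: 0.452
gripper_force: 0.0
```

Call:
apply_moves(
  plan=[
    [0,0,0,0,0,0,0.1],
    [0,0,0,0,0,0,0.1],
    [0,0,0,0,0,0,0.1],
  ],
)

```text
t: 18.1
tcp_pos: [0.5011, -0.0497, 0.1728]
tool_rot: [0.741, 0.671, 0.025, -0.02]
force: [-0.0, -0.6, -0.7]
finger_gap: 0.449
gripper_force: 0.0
```

```bash
python3 - <<'E'
from h import *
s=sense();print(s["force"],s["finger_gap"])
w=cv2.resize(snapshot("wrist")[100:330,150:420],(400,340));d=cv2.resize(snapshot("side")[140:260,180:320],(400,340),interpolation=cv2.INTER_CUBIC)
cv2.imwrite("pics/x7.png",np.hstack([w,d])[:,:,::-1])
def C(P,x0,y0,sx,sy):return ((P-[x0,y0])*[sx,sy]).round(0).tolist()
for a in(-.05,0,.1):
  L=np.array([H(a,(.122,-.046,.002)),H(a,(.122,.046,.002)),H(a,(.1,0,.04))])
  print(a,"wrist",C(proj("wrist",L,s),150,100,400/270,340/230),"side",C(proj("side",L),180,140,400/140,340/120))
for k in(1.2,1.4,1.5):
  L=np.array([H(-.04,(.1-t*np.sin(k),t*np.cos(k),.04)) for t in(-.023,.023)])
  print(k,C(proj("wrist",L,s),150,100,400/270,340/230))
E
```

```text
[-0.03980637 -0.6183046  -0.658116  ] 0.44889897416289176
-0.05 wrist [[265.0, 200.0], [114.0, 175.0], [197.0, 175.0]] side [[188.0, 122.0], [297.0, 146.0], [229.0, 105.0]]
0 wrist [[267.0, 203.0], [113.0, 179.0], [198.0, 174.0]] side [[187.0, 116.0], [297.0, 140.0], [228.0, 100.0]]
0.1 wrist [[270.0, 209.0], [109.0, 184.0], [200.0, 171.0]] side [[186.0, 103.0], [296.0, 127.0], [225.0, 92.0]]
1.2 [[206.0, 216.0], [188.0, 132.0]]
1.4 [[197.0, 216.0], [197.0, 131.0]]
1.5 [[193.0, 216.0], [202.0, 131.0]]
```

View pics/x7.png

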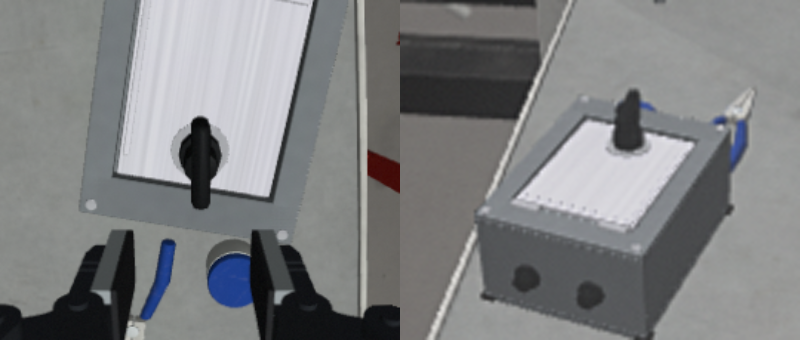

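The hatch is shut: its free-edge corners in the side view, at (188,118) and (296,142), give an angle of about -0.02 to -0.05. The wing lies along x at k of about 1.4, and the pot and pliers were not touched. Handing in.

```bash
python3 -c "
from station import *
print(sign_off())"
```

```text
the job is handed in; nothing more can be done
None
```

The grey box's hatch is closed and latched: the knob is turned to about 1.4 rad, past the 1.2 rad home mark. The hatch stayed shut after release, and the job was handed in at about 18 s. The highest press reading I saw was about 20 N, and nothing else on the table was touched.

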